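# Latch the hold-down frame and index the dish slide one hole nearer the lamp

## Robot

A 6-joint arm with a two-finger parallel gripper is mounted at the origin on the work surface. World frame = base frame: x ahead of the robot, y to its left, z up, the work surface at z = 0. Lengths are in m, angles in degrees, forces in N, time in s.
With the tool pointing down it reaches from about 0.3 to 0.75 m from the base axis. Payload 8.5 kg.
Tool frame: the origin (TCP) lies at the centre of the arm's flange, where the gripper is bolted on; the fingertips stand 173 mm ahead of it and the grasp point (between the pads) lies env.pinch_z ahead of it (env.pinch_z is the distance from the TCP to the grasp point, in m); z points along the fingers, y is the line along which they close (so a half turn about z gives the same grasp; the last joint's range is limited). The gripper opens to 85 mm and grips with 20 to 120 N. Pads are 22 mm wide; open, the fingers measure 114 mm over their backs; the gripper's body (76 mm by 85 mm) begins 54 mm behind the grasp point. The pads swing forward as they close: fully open they stand 13 mm farther back than shut.
Start: joints at [60.373, 21.807, 74.336, -0, 83.858, -12.336], TCP at [0.163, 0.525, 0.405] pointing down, gripper open.
Joint ranges: [-178.18, 178.18], [-50.72, 133.34], [12.68, 142.11], [-81.47, 261.47], [9.98, 163.14], [-165.26, 165.26]. Speed limits (degrees/s): [136.94, 136.94, 180, 180, 180, 180].

## Interface

Orientations are given as a 3x3 rotation matrix whose columns are the frame's x, y, z axes.
In Python, from rig import env, get_image, job, spotter gives the robot as it stands. The module is installed in compiled form; this text tells all that it offers.
- The arm moves only by the shell command python3 -m creep 'ROWS' [FORCE]. ROWS is text: rows parted by semicolons, each of 7 numbers parted by spaces: the turn, a rotation vector about the tool's x, y, z in units of 8 degrees (1.0 is 8 degrees), then the shift along the tool's x, y, z in units of 30 mm (1.0 is 30 mm), then the finger opening in mm, from 0 to 85.4. A call has 1 to 12 rows; each row is the pose to reach, as a shift and turn from the pose commanded when the call began, along the tool's axes at that moment; what a row does not reach only later rows make up. A row lasts 1/10 s, in which the tool goes at most 50 mm and 8.59 degrees, less where a joint would pass 70% of its speed; a pose out of reach is approached as far as the arm can. A call with a gripper value outside its range is refused whole. The fingers move at their own pace and stop on an object; FORCE is the grip in N (left out, the last holds). Time passes only in rows, so rows that repeat a pose let the fingers close. It gives the time, the measured TCP pose, the force, the opening and the grip force at its end, in the units of the state.
- env.observe(): the state, without advancing time (a new reading comes with each control period).
- get_image(name): name is "scene" or "side" or "wrist"; returns a dict with "image" (420x560x3 uint8, blue, green, red), "depth" (420x560 float32, m along the optical axis (not along the pixel's ray), 0 where there is no reading), "intrinsics" (3x3 intrinsics, pixels), "view" (4x4, takes a point from world to camera coordinates). Camera axes: x right, y up, looking along -z (the intrinsics and any distortion apply to the point x, -y, -z); pixel columns grow to the right and rows downward; lengths in m; the calibration is good to about 2 mm. A picture is of the moment at which its call begins.
- job.close_job(): hands the job in; it is judged then, once.
Trained networks look in a picture, given as the dict that the camera call returned (one of the last four; its "shot" number tells which), for a name from the list of things; names that differ only in an ending like _2 or _b are one class to them, and where a whole thing is asked for, a point or a joint stands for the part that bears it (a point fixed in the world has none). Each returns a list of dicts, best first, with "p" (0 to 1); they miss things now and then, are a little off and sometimes report something else, mostly with a low value. They report only what shows in the picture. A call takes as long as a camera call. They do not tell look-alikes from the thing itself.
- spotter.boxes_of(label, picture): "xy" ([column, row] in pixels, amid what is visible of it).
The state is a dict: "time_s": time; "q": joint angles; "qvel": joint speeds; "joint_efforts": joint torques, N m; "position": TCP position; "tool_rot": TCP orientation; "ft_force": force on the tool from outside, world axes, zero at the start; "wrist_torque": the same for the moment, N m; "grip_width": finger opening in m; "gripper_force": force on a finger pad.
Only numpy, scipy, OpenCV 4.12 (cv2) and the standard library are available. Lean on these libraries where they do the work, as an engineer would, in place of code of your own. Each camera call takes 0.05 s, during which the arm holds its last target. There are 200 camera calls.

## Task

The mended dish sits under a wooden hold-down frame on the bench slide. First turn the steel turnbutton all the way round so that it lies over the edge of the frame, then pull up the black plunger knob, slide the section to the very next hole towards the lamp, and let the pin go fully home in that hole. Finish while still gripping the knob with the pin held fully home; do not let go, and leave the lamp, brush jar, bowl and pliers where they are.

Things in the scene. Friction and masses are not known exactly. Their poses are not given: they have to be found in the camera images.
- rail: Fixed base of the bench slide: plywood board 250 x 430 x 17 mm with two aluminium guides and, along its robot side, a steel strip with five square 12 mm holes. Origin at the centre of its underside on the table; y runs along the slide (the sliding direction), z up. The strip's centre line is at x = -100 mm, its top at z = 35 mm; the holes are at y = -90, -45, 0, 45 and 90 mm. It cannot move on the table.
- section (a joint): Position (m) of the sliding section along the base's +y: 0 at the middle hole, where it starts locked (about 2 mm of play); limits -0.1 to 0.1. Pulling it takes about 2 to 3 N once the pin is out. The section is a wooden board 155 x 210 mm (top at z = 42 mm) that carries the dish, the frame, the turnbutton and, on a steel lug towards the robot, the plunger.
- plunger_knob (a point): Centre of the black plunger knob: an upright cylinder 24 mm in diameter and 28 mm tall (base-frame z = 68 to 96 mm when home, this point at z = 82 mm). It lies on the pin's axis, at base-frame x = -100 mm, y = the section's position, and rises with the plunger. The steel housing below it is 20 mm in diameter; the lug's top is at z = 48 mm.
- plunger (a joint): Height (m) by which the plunger is pulled up: 0 = pin fully home in a hole (12 mm deep), 0.012 = pin tip level with the strip's top (it rests there between holes), 0.022 = upper stop. A spring pushes it down, 4.5 N when home to 8 N at the top; the pin is 8 mm in diameter with a round tip.
- turnbutton_grip (a point): Point on the turnbutton's upright pivot axis, at the middle of its thumb wing, base-frame z = 81 mm. The turnbutton is a steel bar 62 mm long and 12 mm thick whose wing, 40 mm long and 12 mm thick, stands up to z = 94 mm. It is carried by the section, at x = 5 mm, y = 85 mm + the section's position in the base frame. The frame's top beside it is at z = 54 mm.
- turnbutton (a joint): Angle (rad) of the turnbutton: at 0 its bar lies along the base's x, clear of the frame; it turns clockwise seen from above to a stop at 1.571, where the bar lies along the base's y with one end over the frame's edge. It stays where it is left (about 0.04 N m of friction).
- frame (a joint): Lift angle (rad) of the wooden hold-down frame (136 x 136 x 12 mm, around the dish): 0 = lying flat, where it starts and must stay. Hinged on the side away from the turnbutton.
- lamp: Black bench lamp with a round base 100 mm in diameter, a bent stem and a cone shade, 250 mm tall, loose, standing past one end of the slide (either end). Origin at the centre of its underside.
- brush_jar: Terracotta jar 72 mm in diameter and 100 mm tall with brushes, 180 mm over all, loose, past the other end of the slide. Origin at the centre of its underside.
- bowl: Small blue bowl 90 mm in diameter, 45 mm tall, loose, to the robot's right. Origin under its centre.
- pliers: Red-handled pliers 155 mm long lying on the table to the robot's left, loose. Origin at the pivot, on the table.
Mind the look-alikes: they are no part of the job. Of the things shaped like the lamp, the black one is meant.

How it is judged:
By the outcome, as a careful person would: the job done as asked, in the order asked, and still so for the second after the job is handed in, while the arm keeps its last pose, push and grip.
It also fails if it takes over 56 s, if anything falls off the work surface, if the arm or the gripper's body presses on something with over 40 N, if the wrist force passes 120 N, or if a joint passes its speed limit or range.

## Working session

There is one attempt and no reset: what is moved stays moved. The work goes in short steps, Python scripts to look and compute and a shell command to move; the robot and the scene stay as the last step left them, time stands still between calls to the robot, and variables do not carry over. Pictures are saved under pics/ and viewed, at most 10 in all, crops included, and the job is handed in when it is done.

```bash
mkdir -p pics; cat > h.py <<'E'
import numpy as np, cv2
from rig import env,get_image,job,spotter
def world(p,u,v,z=None,r=2):
    K=np.array(p["intrinsics"]);V=np.array(p["view"]);Vi=np.linalg.inv(V)
    d=np.array([(u-K[0,2])/K[0,0],-(v-K[1,2])/K[1,1],-1.])
    if z is None:
        u,v=int(round(u)),int(round(v));w=p["depth"][v-r:v+r+1,u-r:u+r+1];w=w[w>0]
        if not len(w): return None
        return (Vi@np.r_[d*np.median(w),1])[:3]
    D=Vi[:3,:3]@d;o=Vi[:3,3];return o+D*(z-o[2])/D[2]
E
python3 - <<'E'
from h import *
s=env.observe();print(s["time_s"],s["position"],np.round(s["tool_rot"],3).tolist(),env.pinch_z,s["grip_width"])
a=[]
for n in("scene","side"):
    p=get_image(n);cv2.imwrite(f"pics/{n}0.png",p["image"])
    for l in("rail","plunger_knob","turnbutton_grip","lamp","brush_jar","bowl","pliers"):
        for b in spotter.boxes_of(l,p)[:3]:
            w=world(p,*b["xy"]);print(n,l,np.round(b["xy"]),round(b["p"],2),None if w is None else w.round(3))
E
```

```text
0.0 [0.16346172 0.52510327 0.40408988] [[-0.955, 0.297, -0.001], [0.297, 0.955, -0.001], [0.0, -0.001, -1.0]] 0.1547 0.08569445871020871
scene rail [278. 238.] 0.67 [ 0.55  -0.009  0.046]
scene turnbutton_grip [296. 243.] 0.68 [0.562 0.051 0.082]
scene lamp [126. 173.] 0.86 [ 0.57  -0.575 -0.002]
scene lamp [161. 141.] 0.83 [ 0.456 -0.504  0.082]
scene lamp [188. 172.] 0.57 [ 0.52  -0.338  0.087]
scene brush_jar [357. 289.] 0.7 [0.604 0.237 0.098]
scene bowl [240. 145.] 0.75 [ 0.273 -0.337  0.01 ]
scene bowl [278. 240.] 0.5 [ 0.557 -0.004  0.046]
scene pliers [427. 226.] 0.92 [0.26  0.314 0.005]
side rail [295. 223.] 0.59 [ 0.497 -0.087  0.05 ]
side plunger_knob [262. 211.] 0.65 [ 0.44  -0.038  0.095]
side turnbutton_grip [274. 178.] 0.7 [0.546 0.04  0.078]
side lamp [481. 264.] 0.94 [ 0.579 -0.48   0.188]
side lamp [438. 339.] 0.69 [ 0.505 -0.483  0.018]
side lamp [380. 278.] 0.62 [ 0.538 -0.311  0.018]
side brush_jar [273. 177.] 0.75 [0.544 0.042 0.083]
side brush_jar [233. 145.] 0.55 [0.551 0.205 0.086]
side bowl [304. 352.] 0.81 [ 0.299 -0.316  0.007]
side pliers [124. 197.] 0.67 [0.264 0.315 0.008]
side pliers [381. 278.] 0.58 [ 0.541 -0.312  0.018]
```

View pics/scene0.png

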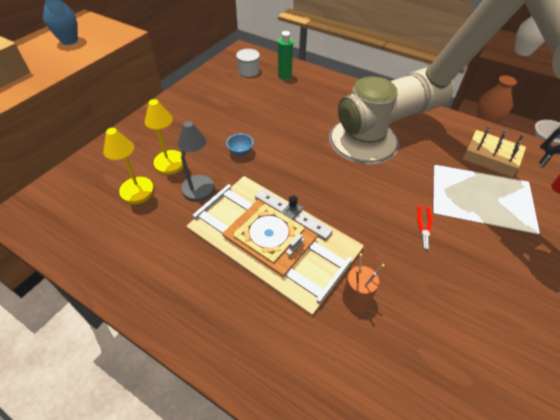

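View pics/side0.png

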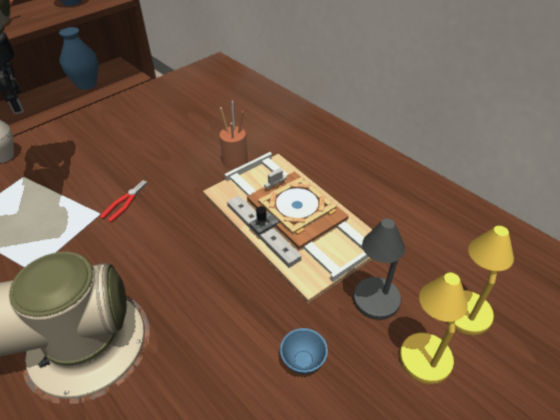

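The black lamp is at the −y end (side ~(380,260)), with two yellow look-alikes beyond it. The knob is at side (262,213) and scene (293,203). The wing is at scene (296,243), on the jar end. Next I'll fit the rail pose from depth.

```bash
cat >> h.py <<'E'
def cloud(p):
    K=np.array(p["intrinsics"]);Vi=np.linalg.inv(np.array(p["view"]));d=p["depth"]
    v,u=np.mgrid[:d.shape[0],:d.shape[1]]
    P=np.stack([(u-K[0,2])/K[0,0]*d,-(v-K[1,2])/K[1,1]*d,-d,np.ones_like(d)],-1)@Vi.T
    return P[d>0][:,:3]
E
python3 - <<'E'
from h import *
for n in("scene","side"):
    P=cloud(get_image(n))
    x,y,z=P.T
    m=(abs(x-.54)<.22)&(abs(y+.01)<.3)
    print(n,"table z",np.median(z[m&(abs(z)<.008)]))
    b=P[m&(z>.010)&(z<.024)]
    g=np.zeros((240,320),np.uint8);i=((b[:,:2]-[.3,-.33])/.002).astype(int)
    g[i[:,0].clip(0,239),i[:,1].clip(0,319)]=255
    g=cv2.morphologyEx(g,cv2.MORPH_CLOSE,np.ones((5,5)));g=cv2.morphologyEx(g,cv2.MORPH_OPEN,np.ones((7,7)))
    c=max(cv2.findContours(g,0,1)[0],key=cv2.contourArea)
    (cy,cx),s,a=cv2.minAreaRect(c);print("rect",.3+cx*.002,-.33+cy*.002,np.array(s)*.002,a)
    cv2.imwrite(f"pics/g{n}.png",g)
    k=P[(np.hypot(x-.44,y+.04)<.035)&(z>.07)&(z<.12)];print("knob",len(k),k.min(0),k.max(0))
    k=P[(np.hypot(x-.55,y-.045)<.035)&(z>.065)&(z<.11)]
    print("wing",len(k),k.min(0),k.max(0),cv2.minAreaRect((k[:,:2]*1000).astype(np.float32)))
E
```

```text
scene table z -0.002135186262274935
rect 0.6279405822753906 -0.044594055175781244 [0.42866205 0.05970223] 5.710593223571777
knob 80 [ 0.43457855 -0.03828279  0.07140762] [ 0.45632956 -0.01614352  0.0965031 ]
wing 131 [0.53665492 0.0388868  0.06500605] [0.578191   0.05567838 0.0939194 ] ((557.4441528320312, 47.40879440307617), (12.954272270202637, 42.40419387817383), 82.69054412841797)
side table z 0.00025515231436301633
rect 0.44577049255371093 -0.03252459716796874 [0.43167441 0.08582789] 5.19442892074585
knob 132 [ 0.43038501 -0.04377652  0.0705426 ] [ 0.45324608 -0.02110806  0.09952141]
wing 187 [0.52320743 0.03395138 0.06500419] [0.58454539 0.05181785 0.09629025] ((553.768310546875, 42.905067443847656), (14.5993013381958, 61.791534423828125), 84.27425384521484)
```

Rail yaw ≈ −5.7°, knob ≈ (0.4435, −0.031), wing ≈ (0.556, 0.046). These agree with the given geometry. Moving to hover over the wing.

```bash
python3 -m creep '0 0 -1.45 -17.25 -11.36 2.4 60;0 0 -1.45 -17.25 -11.36 2.4 60;0 0 -1.45 -17.25 -11.36 2.4 60;0 0 -1.45 -17.25 -11.36 2.4 60;0 0 -1.45 -17.25 -11.36 2.4 60;0 0 -1.45 -17.25 -11.36 2.4 60;0 0 -1.45 -17.25 -11.36 2.4 60;0 0 -1.45 -17.25 -11.36 2.4 60;0 0 -1.45 -17.25 -11.36 2.4 60;0 0 -1.45 -17.25 -11.36 2.4 60;0 0 -1.45 -17.25 -11.36 2.4 60;0 0 -1.45 -17.25 -11.36 2.4 60' 30
```

```text
time_s: 2.1
position: [0.5398, 0.0654, 0.3358]
tool_rot: [[-0.995, 0.1, 0.0], [0.1, 0.995, 0.0], [-0.0, 0.0, -1.0]]
ft_force: [0.3, 0.3, -1.4]
grip_width: 0.0601
gripper_force: 0.0
```

```bash
python3 - <<'E'
from h import *
p=get_image("wrist");cv2.imwrite("pics/w1.png",p["image"])
s=env.observe();print(s["position"])
x,y,z=(P:=cloud(p)).T
k=P[(np.hypot(x-.556,y-.046)<.045)&(z>.082)&(z<.105)]
if len(k):print("wing",len(k),k.min(0),k.max(0),cv2.minAreaRect((k[:,:2]*1000).astype(np.float32)))
k=P[(np.hypot(x-.4435,y+.031)<.035)&(z>.088)&(z<.12)]
if len(k):print("knob",len(k),k.min(0),k.max(0))
for l in("turnbutton_grip","plunger_knob"):print(l,[(np.round(b["xy"]),b["p"],world(p,*b["xy"])) for b in spotter.boxes_of(l,p)[:2]])
E
```

```text
[0.54353815 0.06042889 0.33464687]
wing 817 [0.53317333 0.0376184  0.08203547] [0.57331362 0.05413499 0.09558128] ((553.286376953125, 45.76865768432617), (12.101601600646973, 39.99686813354492), 82.14104461669922)
knob 1143 [ 0.42984248 -0.04142911  0.08805002] [ 0.45330223 -0.01722687  0.09900686]
turnbutton_grip [(array([261., 228.]), 0.91, array([0.54420048, 0.0479085 , 0.09343045]))]
plunger_knob [(array([135.,  99.]), 0.58, array([ 0.44500604, -0.02410582,  0.09653355]))]
```

View pics/w1.png

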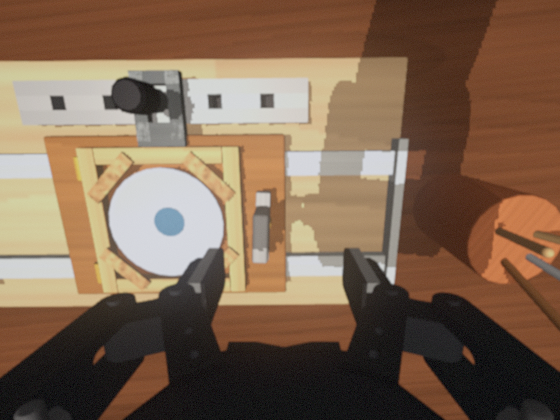

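The wing stands at pixel (261,228), between the fingers once I shift slightly. The knob is at (135,97). Centring over the wing and descending partway.

```bash
python3 -m creep '0 0 0 -.39 -.46 0.7 50;0 0 0 -.39 -.46 1.5 50;0 0 0 -.39 -.46 1.5 50;0 0 0 -.39 -.46 1.5 50;0 0 0 -.39 -.46 1.5 50'; python3 -c "
from h import *
s=env.observe();print(s['position'],np.round(s['tool_rot'],3).tolist())"
```

```text
time_s: 2.75
position: [0.5489, 0.0531, 0.2924]
tool_rot: [[-0.995, 0.098, 0.002], [0.098, 0.995, -0.0], [-0.002, -0.0, -1.0]]
ft_force: [0.5, 0.1, -0.1]
grip_width: 0.0501
gripper_force: 0.0
[0.54893291 0.05308611 0.29238073] [[-0.995, 0.098, 0.002], [0.098, 0.995, -0.0], [-0.002, -0.0, -1.0]]
```

```bash
python3 -m creep '0 0 0 -.19 -.235 0.6 50;0 0 0 -.19 -.235 1.2 50;0 0 0 -.19 -.235 1.8 50;0 0 0 -.19 -.235 1.8 50;0 0 0 -.19 -.235 1.8 50;0 0 0 -.19 -.235 1.8 50'; python3 - <<'E'
from h import *
p=get_image("wrist");cv2.imwrite("pics/w2.png",p["image"])
s=env.observe();print(s["position"])
P=cloud(p);x,y,z=P.T
k=P[(np.hypot(x-.556,y-.046)<.045)&(z>.075)&(z<.105)]
if len(k):print("wing",len(k),k.min(0),k.max(0),cv2.minAreaRect((k[:,:2]*1000).astype(np.float32)))
E
```

```text
time_s: 3.35
position: [0.5542, 0.045, 0.2384]
tool_rot: [[-0.995, 0.099, 0.002], [0.099, 0.995, -0.0], [-0.002, -0.0, -1.0]]
ft_force: [-0.2, -0.1, -0.5]
grip_width: 0.05
gripper_force: 0.0
[0.5541712  0.04501863 0.23827029]
wing 5270 [0.53289785 0.00720221 0.075     ] [0.57376403 0.08441646 0.10498683] ((552.165771484375, 43.57984924316406), (73.3538589477539, 40.491065979003906), 65.07173919677734)
```

View pics/w2.png

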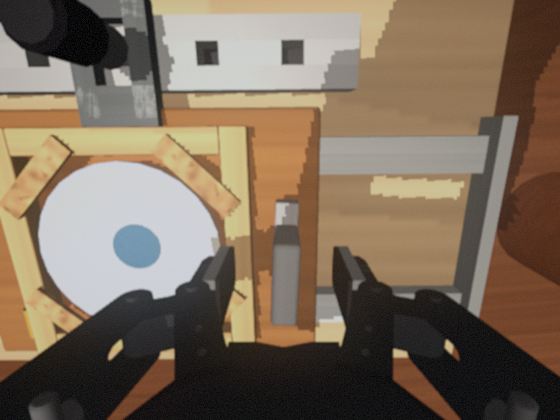

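The wing (285, 225–325) sits centred between the pads. Closing on it.

```bash
python3 -m creep '0 0 0 0 0 0.05 5;0 0 0 0 0 0.05 5;0 0 0 0 0 0.05 5;0 0 0 0 0 0.05 5;0 0 0 0 0 0.05 5;0 0 0 0 0 0.05 5' 35
```

```text
time_s: 4.0
position: [0.554, 0.0449, 0.2357]
tool_rot: [[-0.995, 0.099, 0.0], [0.099, 0.995, 0.0], [-0.0, 0.0, -1.0]]
ft_force: [-1.8, -0.1, 5.9]
grip_width: 0.0115
gripper_force: 39.2
```

Gripped at 11.5 mm. Turning clockwise.

```bash
python3 -m creep '0 0 1 0 0 0 5;0 0 2 0 0 0 5;0 0 3 0 0 0 5;0 0 4 0 0 0 5;0 0 5 0 0 0 5;0 0 6 0 0 0 5;0 0 7 0 0 0 5;0 0 8 0 0 0 5;0 0 9 0 0 0 5;0 0 10 0 0 0 5;0 0 11 0 0 0 5;0 0 11.4 0 0 0 5'; python3 -m creep '0 0 0 0 0 0 5;0 0 0 0 0 0 5;0 0 0 0 0 0 5'; python3 -c "
from h import *
s=env.observe();print(s['wrist_torque'],s['q'])"
```

```text
time_s: 5.2
position: [0.5542, 0.045, 0.2358]
tool_rot: [[0.124, 0.992, 0.001], [0.992, -0.124, -0.0], [0.0, 0.001, -1.0]]
ft_force: [0.6, 1.7, 4.1]
grip_width: 0.0115
gripper_force: 41.9
time_s: 5.5
position: [0.5542, 0.0449, 0.2358]
tool_rot: [[0.118, 0.993, 0.001], [0.993, -0.118, -0.0], [-0.0, 0.001, -1.0]]
ft_force: [0.6, 1.1, 5.9]
grip_width: 0.0115
gripper_force: 40.5
[ 0.24885854 -0.13884895  0.76406886] [-7.56308341e+00  3.25785302e+01  8.70210125e+01 -3.45332510e-03
  6.03269753e+01 -7.98671322e-01]
```

The 0.76 N·m at the wrist shows the turnbutton is on its stop. Releasing, rising and moving over the knob.

```bash
python3 -m creep '0 0 -.1 0 0 0 50;0 0 -.1 0 0 0 50;0 0 -.1 0 0 0 50;0 0 -.1 0 0 0 50;0 0 -.1 0 0 -1 50;0 0 -.1 0 0 -2 50;0 0 -.1 0 0 -2.3 50;0 0 -.1 -1.4 -1.7 -2.3 50;0 0 -.1 -2.89 -3.45 -2.3 50;0 0 -.1 -2.89 -3.45 -2.3 50;0 0 -.1 -2.89 -3.45 -2.3 50;0 0 -.1 -2.89 -3.45 -2.3 50';  python3 - <<'E'
from h import *
p=get_image("wrist");cv2.imwrite("pics/w3.png",p["image"])
s=env.observe();print(s["position"],np.round(s["tool_rot"],3).tolist())
P=cloud(p);x,y,z=P.T
for c in ((.441,-.029),(.554,.045)):
  k=P[(np.hypot(x-c[0],y-c[1])<.027)&(z>.085)&(z<.104)]
  if len(k):print(len(k),k.min(0),k.max(0),cv2.minAreaRect((k[:,:2]*1000).astype(np.float32)))
E
```

```text
time_s: 6.7
position: [0.4408, -0.0291, 0.3044]
tool_rot: [[0.108, 0.994, 0.0], [0.994, -0.108, 0.0], [0.0, 0.0, -1.0]]
ft_force: [1.2, -0.1, -0.9]
grip_width: 0.0499
gripper_force: 0.0
[ 0.44133417 -0.028756    0.30435405] [[0.106, 0.994, 0.0], [0.994, -0.106, 0.0], [0.0, 0.0, -1.0]]
1077 [ 0.42987669 -0.04249552  0.08500832] [ 0.45354132 -0.01834258  0.09853027] ((441.7186584472656, -30.29092025756836), (23.232540130615234, 23.34718894958496), 12.465559959411621)
1957 [0.5456823  0.02486401 0.08501435] [0.56131462 0.06492262 0.09590522] ((553.2476196289062, 45.052127838134766), (39.716190338134766, 13.200667381286621), 84.04289245605469)
```

View pics/w3.png

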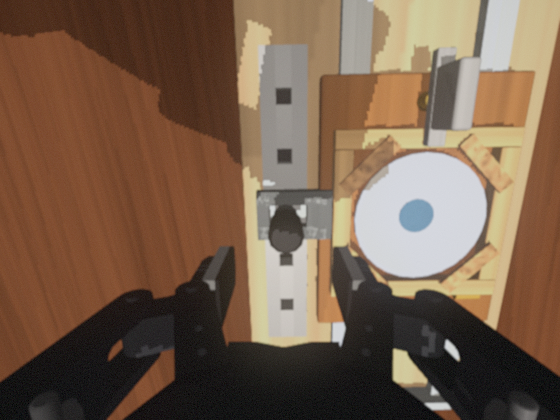

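The turnbutton bar now reaches over the frame edge at (437,130), and the knob at (287,235) is centred between the fingers. Descending and gripping.

```bash
python3 -m creep '0 0 0 -.04 .02 0.8 50;0 0 0 -.04 .02 1.6 50;0 0 0 -.04 .02 2.2 50;0 0 0 -.04 .02 2.2 50;0 0 0 -.04 .02 2.2 50;0 0 0 -.04 .02 2.2 15;0 0 0 -.04 .02 2.2 15;0 0 0 -.04 .02 2.2 15;0 0 0 -.04 .02 2.2 15;0 0 0 -.04 .02 2.2 15;0 0 0 -.04 .02 2.2 15' 70
```

```text
time_s: 7.85
position: [0.4417, -0.03, 0.2395]
tool_rot: [[0.106, 0.994, 0.003], [0.994, -0.106, -0.001], [-0.0, 0.003, -1.0]]
ft_force: [0.6, 2.2, 6.1]
grip_width: 0.0221
gripper_force: 68.3
```

```bash
python3 -m creep '0 0 0 0 0 -.2 15;0 0 0 0 0 -.4 15;0 0 0 0 0 -.58 15;0 0 0 0 0 -.58 15;0 0 0 0 0 -.58 15'
```

```text
time_s: 8.35
position: [0.4417, -0.0301, 0.256]
tool_rot: [[0.106, 0.994, 0.002], [0.994, -0.106, -0.0], [-0.0, 0.002, -1.0]]
ft_force: [6.1, 1.0, -8.4]
grip_width: 0.0219
gripper_force: 68.9
```

Raised 16.5 mm against the spring force. Sliding 45 mm towards the lamp (tool −x).

```bash
python3 -m creep '0 0 0 -.2 0 0 15;0 0 0 -.4 0 0 15;0 0 0 -.6 0 0 15;0 0 0 -.8 0 0 15;0 0 0 -1 0 0 15;0 0 0 -1.2 0 0 15;0 0 0 -1.4 0 0 15;0 0 0 -1.5 0 0 15;0 0 0 -1.5 0 0 15;0 0 0 -1.5 0 0 15;0 0 0 -1.5 0 0 15'; python3 - <<'E'
from h import *
p=get_image("side");cv2.imwrite("pics/s4.png",cv2.resize(p["image"][130:310,160:400],None,fx=3,fy=3))
E
```

```text
time_s: 9.45
position: [0.4373, -0.0753, 0.256]
tool_rot: [[0.106, 0.994, 0.003], [0.994, -0.106, -0.002], [-0.001, 0.003, -1.0]]
ft_force: [7.1, -1.9, -8.0]
grip_width: 0.0223
gripper_force: 68.9
```

View pics/s4.png

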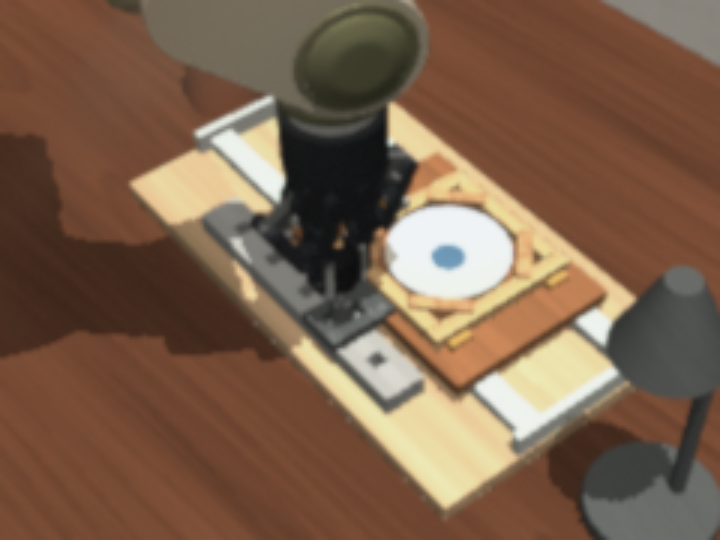

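The section slid with the knob, and only the outermost hole shows beyond the lug at (378,358), so the pin is over the next hole. Lowering.

```bash
python3 -m creep '0 0 0 0 0 .15 15;0 0 0 0 0 .3 15;0 0 0 0 0 .45 15;0 0 0 0 0 .55 15;0 0 0 0 0 .55 15;0 0 0 0 0 .55 15'
```

```text
time_s: 10.1
position: [0.4373, -0.0753, 0.2397]
tool_rot: [[0.106, 0.994, 0.003], [0.994, -0.106, -0.002], [-0.001, 0.004, -1.0]]
ft_force: [7.7, -2.3, -5.3]
grip_width: 0.0221
gripper_force: 69.5
```

```bash
python3 -m creep '0 0 0 0 0 .03 15;0 0 0 0 0 .03 15;0 0 0 0 0 .03 15'; python3 -m creep '0 0 0 0 0 .03 15;0 0 0 0 0 .03 15;0 0 0 0 0 .03 15'; python3 -m creep '0 0 0 0 0 .04 15;0 0 0 0 0 .04 15;0 0 0 0 0 .04 15'
```

```text
time_s: 10.4
position: [0.4373, -0.0753, 0.2395]
tool_rot: [[0.106, 0.994, 0.004], [0.994, -0.106, -0.002], [-0.002, 0.004, -1.0]]
ft_force: [3.8, -1.1, 6.4]
grip_width: 0.0222
gripper_force: 70.7
time_s: 10.7
position: [0.4372, -0.0752, 0.2394]
tool_rot: [[0.106, 0.994, 0.005], [0.994, -0.106, -0.003], [-0.002, 0.005, -1.0]]
ft_force: [1.1, -0.3, 16.9]
grip_width: 0.0221
gripper_force: 71.9
time_s: 11.0
position: [0.4372, -0.0752, 0.2392]
tool_rot: [[0.106, 0.994, 0.006], [0.994, -0.106, -0.003], [-0.003, 0.006, -1.0]]
ft_force: [-3.2, 0.9, 32.2]
grip_width: 0.0221
gripper_force: 73.6
```

A firm stop at the original home height (0.2394) means the pin is home. Easing off to a light press and taking a final look.

```bash
python3 -m creep '0 0 0 0 0 -.04 15;0 0 0 0 0 -.04 15;0 0 0 0 0 -.04 15;0 0 0 0 0 -.04 15'; python3 - <<'E'
from h import *
p=get_image("scene");cv2.imwrite("pics/s5.png",cv2.resize(p["image"][90:320,90:450],None,fx=2.2,fy=2.2))
p=get_image("wrist");cv2.imwrite("pics/w5.png",p["image"])
E
```

```text
time_s: 11.4
position: [0.4372, -0.0752, 0.2393]
tool_rot: [[0.106, 0.994, 0.005], [0.994, -0.106, -0.003], [-0.002, 0.005, -1.0]]
ft_force: [1.5, -0.7, 16.9]
grip_width: 0.0218
gripper_force: 71.3
```

View pics/s5.png

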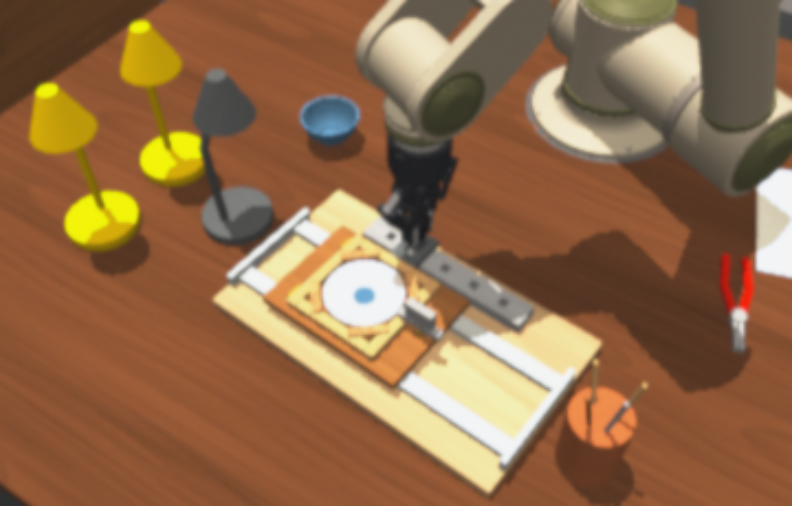

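View pics/w5.png

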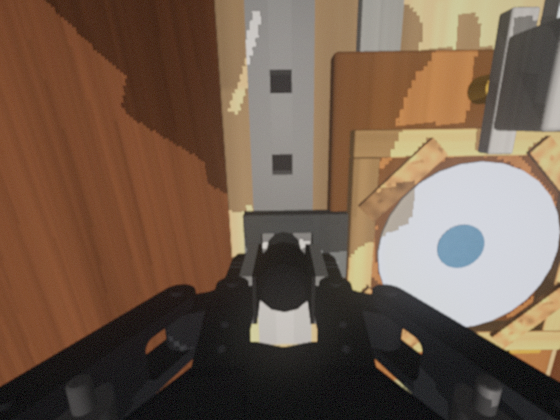

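Everything is in place: the turnbutton is over the frame edge, the section is one hole nearer the lamp with three holes free on the jar side, and the loose items are untouched. Handing in.

```bash
python3 -c "
from rig import job
print(job.close_job())"
```

```text
the job is handed in; nothing more can be done
None
```

The turnbutton is turned fully over the frame edge, the section sits one hole nearer the black lamp, and I handed the job in with the knob still gripped and the pin pressed home; the verdict was not shown.

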